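# Load the dry-block warmer

## Task

Load the dry-block warmer for the next run of tests: stand each of the four vessels waiting on the desk in front of it in the block whose bore matches its shape and size, so that every vessel has the closest-fitting bore that takes it. Lower each gently right down to the floor of its bore rather than dropping it in, keep every vessel upright all the while, and let go of all of them.

Things in the scene. Friction and masses are not known exactly. Their poses are not given: they have to be found in the camera images.
- bottle_narrow: Narrow round amber glass bottle with an aluminium screw cap, 26 mm diameter, 85 mm tall, about 55 g; body straight up to 56 mm, cap 24 mm diameter from 66 mm up. Origin: centre of its underside, z up. Stands on the desk at the start. Belongs in the narrow round bore.
- bottle_medium: Squat round amber glass serum bottle with a crimped aluminium cap, 43 mm diameter, 76 mm tall, about 100 g; body straight up to 52 mm, then a shoulder, cap 32 mm diameter from 65 mm up. Origin: centre of its underside, z up. Stands on the desk at the start. Belongs in the medium round bore.
- jar_wide: Wide round white specimen jar with a knurled white screw lid, 61 mm diameter at the lid (body 58 mm), 70 mm tall, about 110 g; lid from 51 mm up; grips as a 61 mm cylinder over its full height. Origin: centre of its underside, z up. Stands on the desk at the start. Belongs in the wide round bore.
- bottle_oblong: Oblong white plastic reagent bottle, 36 mm (its x) by 60 mm (its y), about 80 mm tall, about 130 g; body straight up to 65 mm, a 25 mm grey cap on top 12 mm off centre towards its +y. Origin: centre of its underside, z up. Stands on the desk at the start. Either way round fits. Belongs in the oblong bore.
- block_narrow: Fixed aluminium block in the warmer, 90 mm (x) by 88 mm (y), 50 mm high, turned as the warmer is. Origin: centre of its underside, on the axis of its one blind bore; z up. Top face at 50 mm (60 mm above the desk), bore 24 mm deep: flat floor at 26 mm (36 mm above the desk); 2 mm chamfer. Round bore, 42 mm diameter, for the 26 mm bottle.
- block_medium: Fixed aluminium block in the warmer, 90 mm (x) by 88 mm (y), 50 mm high, turned as the warmer is. Origin: centre of its underside, on the axis of its one blind bore; z up. Top face at 50 mm (60 mm above the desk), bore 24 mm deep: flat floor at 26 mm (36 mm above the desk); 2 mm chamfer. Round bore, 59 mm diameter, for the 43 mm bottle.
- block_wide: Fixed aluminium block in the warmer, 90 mm (x) by 88 mm (y), 50 mm high, turned as the warmer is. Origin: centre of its underside, on the axis of its one blind bore; z up. Top face at 50 mm (60 mm above the desk), bore 24 mm deep: flat floor at 26 mm (36 mm above the desk); 2 mm chamfer. Round bore, 77 mm diameter, for the 61 mm jar.
- block_oblong: Fixed aluminium block in the warmer, 90 mm (x) by 88 mm (y), 50 mm high, turned as the warmer is. Origin: centre of its underside, on the axis of its one blind bore; z up. Top face at 50 mm (60 mm above the desk), bore 24 mm deep: flat floor at 26 mm (36 mm above the desk); 2 mm chamfer. Oblong bore, 52 mm (x) by 76 mm (y), for the 36 x 60 mm bottle.
- warmer: White dry-block warmer standing fixed on the desk, 112 mm (x) by 384 mm (y) with a sloping control panel that adds 35 mm towards the robot (-x side); rim 54 mm high. Origin: centre of its bath, at desk height; the four blocks stand 90 mm apart along its y (-135, -45, +45, +135 mm) in any order.

How it is judged:
At the end, for the whole second after the job is handed in: Each of the four vessels stands in the bore of its own block: its axis within 12 mm of the bore's axis, its underside within 5 mm of the bore's floor, upright within 0.12 rad, at rest (horizontal distance between bottle_narrow and block_narrow below 0.012 m and z of bottle_narrow in the frame of block_narrow below 0.031 m and angle between each of bottle_narrow, bottle_medium, jar_wide, bottle_oblong's own z axis and vertical below 0.12 rad and linear speed of each of bottle_narrow, bottle_medium, jar_wide, bottle_oblong below 0.02 m/s and horizontal distance between bottle_medium and block_medium below 0.012 m and z of bottle_medium in the frame of block_medium below 0.031 m and horizontal distance between jar_wide and block_wide below 0.012 m and z of jar_wide in the frame of block_wide below 0.031 m and horizontal distance between bottle_oblong and block_oblong below 0.012 m and z of bottle_oblong in the frame of block_oblong below 0.031 m); the robot touches nothing.
It fails at once if a vessel is tipped by more than 0.6 rad (angle between any of bottle_narrow, bottle_medium, jar_wide, bottle_oblong's own z axis and vertical above 0.6 rad).
It fails at once if a vessel is dropped into its bore (faster than 0.55 m/s within the bore) ((linear speed of bottle_narrow above 0.55 m/s and horizontal distance between bottle_narrow and block_narrow below 0.02 m and z of bottle_narrow in the frame of block_narrow below 0.05 m) or (linear speed of bottle_medium above 0.55 m/s and horizontal distance between bottle_medium and block_medium below 0.02 m and z of bottle_medium in the frame of block_medium below 0.05 m) or (linear speed of jar_wide above 0.55 m/s and horizontal distance between jar_wide and block_wide below 0.02 m and z of jar_wide in the frame of block_wide below 0.05 m) or (linear speed of bottle_oblong above 0.55 m/s and horizontal distance between bottle_oblong and block_oblong below 0.02 m and z of bottle_oblong in the frame of block_oblong below 0.05 m)).
It also fails if it takes over 83 s, if anything falls off the work surface, if the arm or the gripper's body presses on something with over 40 N, if the wrist force passes 120 N, or if a joint passes its speed limit or range.

## Robot

A 6-joint arm with a two-finger parallel gripper is mounted at the origin on a cart in front of the work surface, level with it; the furniture and walls round the work are solid. World frame = base frame: x ahead of the robot, y to its left, z up, the work surface at z = 0. Lengths are in m, angles in rad, forces in N, time in s.
With the tool pointing down it reaches from about 0.25 to 0.775 m from the base axis. Payload 4 kg.
Tool frame: the origin (TCP) lies on the centre line of the jaws, within the pads' length; the fingertips stand 25 mm ahead of it and the grasp point (between the pads) lies 6 mm ahead of it; z points along the fingers, y is the line along which they close (so a half turn about z gives the same grasp; the last joint's range is limited). The gripper opens to 94 mm and grips with 3 to 60 N. Pads are 16 mm wide; open, the fingers measure 119 mm over their backs; the gripper's body (75 mm by 177 mm) begins 78 mm behind the grasp point.
Start: joints at [1.061, 0.087, 1.371, -0, 1.684, -0.103], TCP at [0.218, 0.505, 0.202] pointing down, gripper open.
Joint ranges: [-3.1, 3.1], [-0.76, 2.03], [0.27, 2.55], [-1.08, 4.22], [0.17, 2.65], [-2.57, 2.57]. Speed limits (rad/s): [2.79, 2.79, 3.14, 3.14, 3.14, 3.14].

## Interface

Orientations are given as [roll, pitch, yaw] about the fixed x, y, z axes, in that order (R = Rz(yaw) Ry(pitch) Rx(roll)).
In Python, from bench import robot, imaging gives the robot as it stands. The module is installed in compiled form; this text tells all that it offers.
- The arm moves only by the tool drive_tool, never from a script. Its argument "series" is a list of rows, each a list of 3 entries, a list of its own where there are three numbers: the finger opening in m, from 0 to 0.094, then the shift along the tool's x, y, z in m, then the turn, a rotation vector about the tool's x, y, z in rad. A call has 1 to 5 rows; each row is the pose to reach, as a shift and turn from the pose commanded when the call began, along the tool's axes at that moment; what a row does not reach only later rows make up. A row lasts 1/8 s, in which the tool goes at most 62.5 mm and 10.7 degrees, less where a joint would pass 70% of its speed; a pose out of reach is approached as far as the arm can. A call with a gripper value outside its range is refused whole. The fingers move at their own pace and stop on an object; the grip force is fixed at half the most. Time passes only in rows, so rows that repeat a pose let the fingers close. It gives the time, the measured TCP pose, the force, the opening and the grip force at its end, in the units of the state.
- robot.get_obs(): the state, without advancing time (a new reading comes with each control period).
- imaging.snapshot(name): name is "side" or "top" or "wrist"; returns the picture (400x640x3 uint8, red, green, blue); there is no depth.
- imaging.get_calibration(name): a dict with "intrinsics" (3x3 intrinsics, pixels), "position" and "rotation" of the camera in the world. Camera axes: x right, y up, looking along -z (the intrinsics and any distortion apply to the point x, -y, -z); pixel columns grow to the right and rows downward; lengths in m; the calibration is good to about 2 mm. A picture is of the moment at which its call begins: read the wrist's pose just before it. get_calibration takes no time and is no camera call; for the wrist camera it gives the pose at the moment of the call.
- robot.close_job(): hands the job in; it is judged then, once.
The state is a dict: "time": time; "joint_positions": joint angles; "qvel": joint speeds; "joint_torque": joint torques, N m; "tool_pos": TCP position; "ee_rot": TCP orientation; "wrist_force": force on the tool from outside, world axes, zero at the start; "wrist_torque": the same for the moment, N m; "width": finger opening in m; "finger_force": force on a finger pad.
Only numpy, scipy, OpenCV 4.12 (cv2) and the standard library are available. Lean on these libraries where they do the work, as an engineer would, in place of code of your own. Each camera call takes 0.05 s, during which the arm holds its last target. There are 200 camera calls.

## Working session

There is one attempt and no reset: what is moved stays moved. The work goes in short steps, Python scripts to look and compute and a tool call to move; the robot and the scene stay as the last step left them, time stands still between calls to the robot, and variables do not carry over. Pictures are saved under pics/ and viewed, at most 14 in all, crops included, and the job is handed in when it is done.

Besides the shell and the picture viewer there is one more tool, called after ">>>" in YAML: its name, and indented under it one key for each argument. drive_tool: Moves the arm, as the interface text tells. Its arguments: {"type":"object","properties":{"series":{"type":"array"}},"required":["series"]}

```bash
mkdir -p pics; python3 - <<'E'
from bench import robot, imaging
import cv2
o=robot.get_obs(); print(o['time'],o['tool_pos'],o['ee_rot'],o['width'])
for n in ['top','side']:
    c=imaging.get_calibration(n); print(n,c)
    cv2.imwrite(f'pics/{n}0.png',imaging.snapshot(n)[:,:,::-1])
E
```

```text
0.0 [0.21736101 0.50460361 0.20071932] [-3.13939828e+00 -2.07337783e-04  2.73479932e+00] 0.09354701728984108
top {'intrinsics': array([[411.0962502 ,   0.        , 316.48883096],
       [  0.        , 411.0962502 , 198.73133661],
       [  0.        ,   0.        ,   1.        ]]), 'position': array([0.42241081, 0.01442285, 0.91316057]), 'rotation': array([ 0.12195386,  0.01123872, -1.55079014])}
side {'intrinsics': array([[471.8812202 ,   0.        , 324.99202477],
       [  0.        , 471.8812202 , 201.06397505],
       [  0.        ,   0.        ,   1.        ]]), 'position': array([ 0.49965663, -0.78617724,  0.62454361]), 'rotation': array([ 0.92981431, -0.02368994, -0.04079991])}
```

View pics/top0.png

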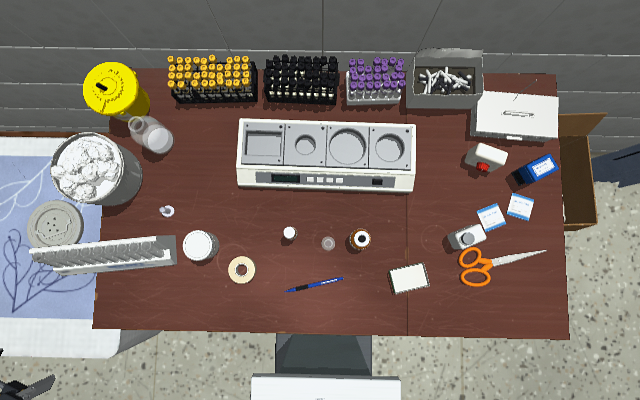

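View pics/side0.png

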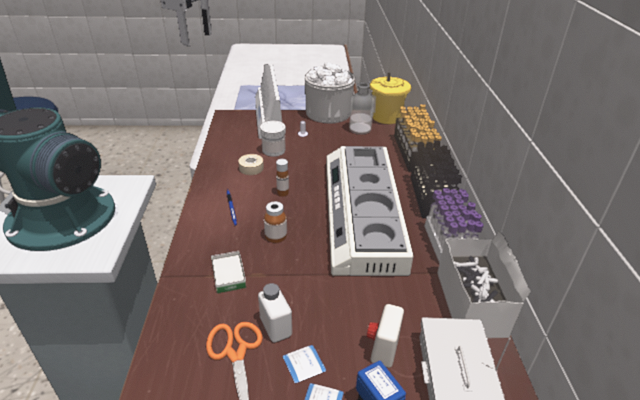

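```bash
cat > h.py <<'E'
import numpy as np, cv2
from scipy.spatial.transform import Rotation as R
from bench import robot, imaging
def ray2plane(c,u,v,z):
    K=c['intrinsics']; d=np.array([(u-K[0,2])/K[0,0],-(v-K[1,2])/K[1,1],-1.])
    d=R.from_euler('xyz',c['rotation']).as_matrix()@d; p=np.array(c['position'])
    return p+d*(z-p[2])/d[2]
def proj(c,P):
    q=R.from_euler('xyz',c['rotation']).as_matrix().T@(np.array(P)-c['position']); K=c['intrinsics']
    return K[0,0]*q[0]/-q[2]+K[0,2], K[1,1]*-q[1]/-q[2]+K[1,2]
def tool(P):
    "shift in tool axes to bring TCP to world P"
    o=robot.get_obs(); return R.from_euler('xyz',o['ee_rot']).as_matrix().T@(np.array(P)-o['tool_pos'])
E
python3 - <<'E'
import cv2
from h import *
im=cv2.imread('pics/top0.png')
cv2.imwrite('pics/c1.png',cv2.resize(im[110:200,230:422],None,fx=4,fy=4,interpolation=cv2.INTER_CUBIC))
cv2.imwrite('pics/c2.png',cv2.resize(im[210:270,275:495],None,fx=3.6,fy=3.6,interpolation=cv2.INTER_CUBIC))
E
```

```text
(no output)
```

View pics/c1.png

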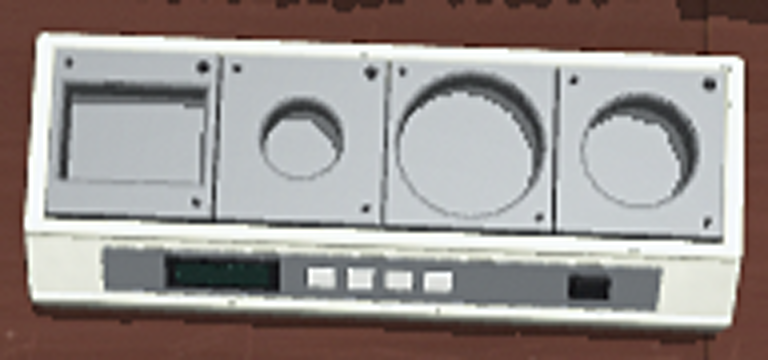

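View pics/c2.png

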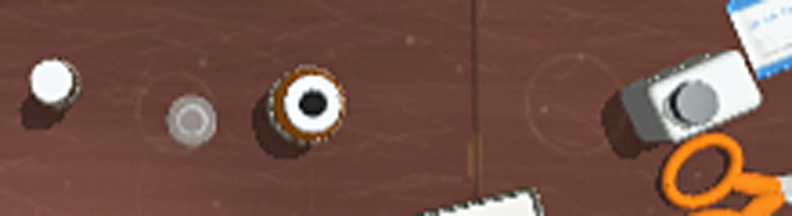

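The top view shows vessels at (289,232) narrow, (362,239) medium, (200,246) jar and (468,238) oblong (cap toward +y). There is a translucent distractor at (328,243). The bores from left are oblong (264,143), narrow (305,145), wide (348,146) and medium (390,148).

```bash
python3 - <<'E'
from h import *
np.set_printoptions(precision=4,suppress=True)
c=imaging.get_calibration('top')
f=lambda u,v,z:ray2plane(c,u,v,z)[:2]
b=[f(264.2,142.7,.06),f(305.5,144.7,.06),f(348,146.2,.06),f(390,147.8,.06)]
# fit line with 90mm spacing
B=np.array(b); m=B.mean(0); d=B[3]-B[0]; th=np.arctan2(d[0],-d[1]); print(B,'len',np.linalg.norm(d),'yaw',th)
y=np.array([-np.sin(th),np.cos(th)])
for n,k in zip(['obl','nar','wide','med'],[135,45,-45,-135]): print(n,m+y*k/1000)
print('narrow',f(289.4,232.5,.085),'med',f(361.7,238.6,.076))
# crude jar lid circle by thresholds
im=cv2.imread('pics/top0.png'); sub=im[222:270,175:225]; w=(sub.min(2)>165).astype(np.uint8)
n,l,s,ce=cv2.connectedComponentsWithStats(w); i=1+s[1:,4].argmax(); print('jar px',ce[i]+[175,222],s[i]); print('jar',f(*(s[i,:2]+s[i,2:4]/2-.5+[175,222]),.07))
g=lambda x,y,z:f(x/3.6+275,y/3.6+210,z)
cap=g(694,102,.08); C=[g(*p,.065) for p in [(648,88),(740,55),(760,103),(668,143)]]
print('obl cap',cap,'top centre',np.mean(C,0)); e=(C[0]+C[3]-C[1]-C[2])/2; yaw=np.arctan2(-e[0],e[1]); print('yaw',yaw,np.linalg.norm(e),'from cap',cap-.012*e/np.linalg.norm(e))
E
```

```text
[[ 0.6449  0.1399]
 [ 0.642   0.0518]
 [ 0.6403 -0.0385]
 [ 0.6384 -0.1275]] len 0.267397199333455 yaw -0.024370945907926576
obl [0.6447 0.1414]
nar [0.6425 0.0514]
wide [ 0.6403 -0.0386]
med [ 0.6381 -0.1286]
narrow [0.4543 0.0789] med [ 0.4452 -0.0673]
jar px [197.0318 244.9334] [  8   8  29  31 691]
jar [0.4257 0.2684]
obl cap [ 0.4498 -0.2798] top centre [ 0.4532 -0.2909]
yaw 0.39126682015872555 0.056906103099077766 from cap [ 0.4544 -0.2909]
```

```bash
python3 - <<'E'
import cv2
im=cv2.imread('pics/side0.png'); a=cv2.resize(im[50:250,220:340],None,fx=3,fy=3,interpolation=cv2.INTER_CUBIC)
t=cv2.imread('pics/top0.png'); b=cv2.resize(t[220:290,20:230],None,fx=2,fy=2,interpolation=cv2.INTER_CUBIC)
b=cv2.copyMakeBorder(b,0,600-b.shape[0],0,0,cv2.BORDER_CONSTANT)
cv2.imwrite('pics/c3.png',cv2.hconcat([a,b]))
E
```

```text
(no output)
```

View pics/c3.png

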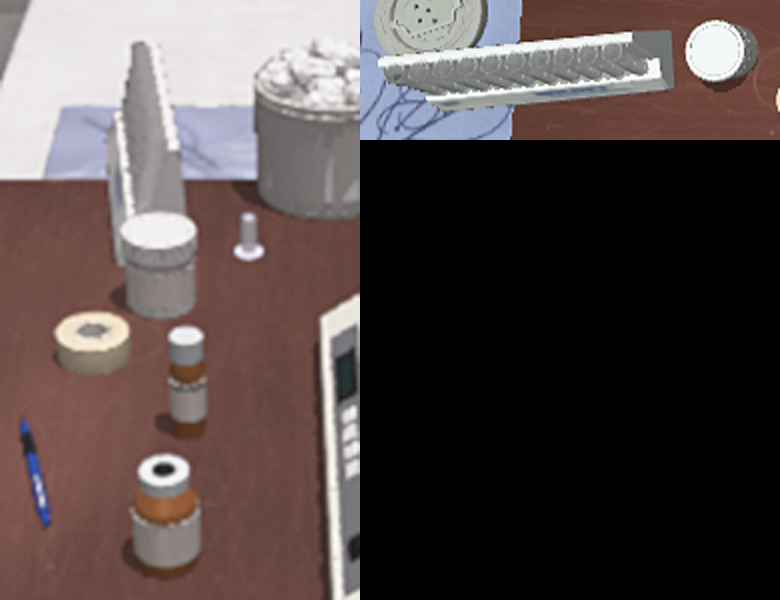

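```bash
cat >> h.py <<'E'
def plan(P,yaw):
    o=robot.get_obs(); A=R.from_euler('xyz',o['ee_rot']); B=R.from_euler('xyz',[np.pi,0,yaw])
    print('t',round(o['time'],2),'shift',(A.as_matrix().T@(np.array(P)-o['tool_pos'])).round(4),'turn',(A.inv()*B).as_rotvec().round(4))
E
python3 -c "
from h import *
plan([.4257,.2684,.2],1.546)"
```

```text
t 0.1 shift [-0.2848 -0.1346  0.001 ] turn [-1.9000e-03  1.0000e-03  1.1888e+00]
```

>>> drive_tool:
  series:
    - [0.094,[-0.06,-0.03,0],[0,0,0.18]]
    - [0.094,[-0.12,-0.056,0],[0,0,0.36]]
    - [0.094,[-0.175,-0.083,0],[0,0,0.54]]
    - [0.094,[-0.23,-0.11,0],[0,0,0.72]]
    - [0.094,[-0.285,-0.135,0],[0,0,0.9]]

```text
time: 0.72
tool_pos: [0.4247, 0.2688, 0.2015]
ee_rot: [-3.141, -0.0, 1.829]
wrist_force: [0.4, 0.9, -0.1]
width: 0.0939
finger_force: 0.0
```

>>> drive_tool:
  series:
    - [0.094,[0,0,0],[0,0,0.15]]
    - [0.094,[0,0,0],[0,0,0.289]]
    - [0.094,[0,0,0],[0,0,0.289]]

```text
time: 1.1
tool_pos: [0.4239, 0.2701, 0.2013]
ee_rot: [-3.141, 0.0, 1.547]
wrist_force: [-0.6, -0.4, 0.4]
width: 0.0941
finger_force: 0.0
```

```bash
python3 - <<'E'
from h import *
c=imaging.get_calibration('wrist'); print(c); im=imaging.snapshot('wrist'); cv2.imwrite('pics/w1.png',im[:,:,::-1])
o=robot.get_obs(); print(o['tool_pos'],o['ee_rot'])
print(proj(c,[.4257,.2684,.07]))
plan([.4257,.2684,.2],1.546)
E
```

```text
{'intrinsics': array([[314.37802384,   0.        , 315.90952665],
       [  0.        , 314.37802384, 201.57685642],
       [  0.        ,   0.        ,   1.        ]]), 'position': array([0.42597657, 0.34619196, 0.38383619]), 'rotation': array([-0.26736128,  0.00040731, -0.02551468])}
[0.42382153 0.27038177 0.201415  ] [-3.14081634e+00  3.27500501e-04  1.54799397e+00]
(np.float64(317.69520312775353), np.float64(193.89240657163657))
t 1.15 shift [-0.0019  0.0019  0.0014] turn [-0.0008  0.0003  0.002 ]
```

View pics/w1.png

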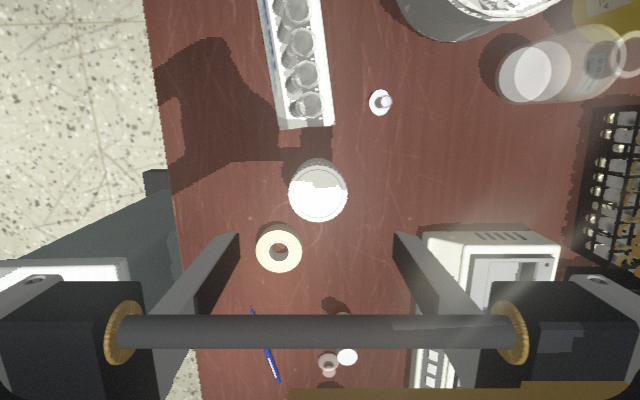

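Wrist view: jar lid at (318,193), as predicted by the top-view position to within 1 px. The jaws straddle it and the tape roll is clear. Descend and grip.

>>> drive_tool:
  series:
    - [0.094,[-0.002,0.002,0.05],[0,0,0]]
    - [0.094,[-0.002,0.002,0.1],[0,0,0]]
    - [0.094,[-0.002,0.002,0.135],[0,0,0]]
    - [0.094,[-0.002,0.002,0.145],[0,0,0]]
    - [0.03,[-0.002,0.002,0.145],[0,0,0]]

```text
time: 1.78
tool_pos: [0.4259, 0.2687, 0.0571]
ee_rot: [-3.141, 0.0, 1.547]
wrist_force: [0.4, 0.1, -0.1]
width: 0.0874
finger_force: 0.0
```

>>> drive_tool:
  series:
    - [0.03,[0,0,0],[0,0,0]]
    - [0.03,[0,0,0],[0,0,0]]
    - [0.03,[0,0,0],[0,0,0]]
    - [0.03,[0,0,0],[0,0,0]]

```text
time: 2.28
tool_pos: [0.4266, 0.2689, 0.0582]
ee_rot: [3.14, -0.001, 1.546]
wrist_force: [-1.4, -0.5, 5.0]
width: 0.0599
finger_force: 30.0
```

```bash
python3 -c "
from h import *
o=robot.get_obs();print(o['tool_pos'],o['width'],o['finger_force'])
plan([.6403,-.0386,.18],1.546)"
```

```text
[0.42662187 0.26892646 0.05821682] 0.059939645070261525 30.004559755325317
t 2.27 shift [-0.302   0.2215 -0.1217] turn [ 0.0019 -0.0012 -0.0001]
```

>>> drive_tool:
  series:
    - [0.03,[0,0,-0.05],[0,0,0]]
    - [0.03,[0,0,-0.11],[0,0,0]]
    - [0.03,[-0.04,0.03,-0.122],[0,0,0]]
    - [0.03,[-0.085,0.062,-0.122],[0,0,0]]
    - [0.03,[-0.13,0.095,-0.122],[0,0,0]]

```text
time: 2.9
tool_pos: [0.5183, 0.135, 0.1789]
ee_rot: [3.141, -0.0, 1.547]
wrist_force: [0.6, 0.4, 0.5]
width: 0.0601
finger_force: 30.0
```

>>> drive_tool:
  series:
    - [0.03,[-0.045,0.033,0],[0,0,0]]
    - [0.03,[-0.09,0.066,0],[0,0,0]]
    - [0.03,[-0.135,0.1,0],[0,0,0]]
    - [0.03,[-0.162,0.12,0],[0,0,0]]
    - [0.03,[-0.172,0.1265,0],[0,0,0]]

```text
time: 3.52
tool_pos: [0.6401, -0.0408, 0.1774]
ee_rot: [-3.139, -0.0, 1.543]
wrist_force: [0.2, -0.0, -1.6]
width: 0.0604
finger_force: 30.0
```

>>> drive_tool:
  series:
    - [0.03,[0,0,0.0],[0,0,0]]

```text
time: 3.65
tool_pos: [0.6395, -0.0389, 0.1782]
ee_rot: [-3.14, -0.001, 1.545]
wrist_force: [0.3, -0.4, -0.2]
width: 0.0605
finger_force: 30.0
```

```bash
python3 -c "
from h import *
plan([.6403,-.0386,.0935],1.546)
c=imaging.get_calibration('wrist'); cv2.imwrite('pics/w2.png',imaging.snapshot('wrist')[:,:,::-1])
for p in [[.6403,-.0386,.06],[.6425,.0514,.06],[.6447,.1414,.06]]: print(proj(c,p))"
```

```text
t 3.65 shift [0.0002 0.0009 0.0847] turn [-0.0015 -0.0007 -0.0007]
(np.float64(316.7789884057293), np.float64(195.27854602941082))
(np.float64(316.592187690598), np.float64(99.40290744437694))
(np.float64(316.3717034416606), np.float64(-13.760835799134298))
```

View pics/w2.png

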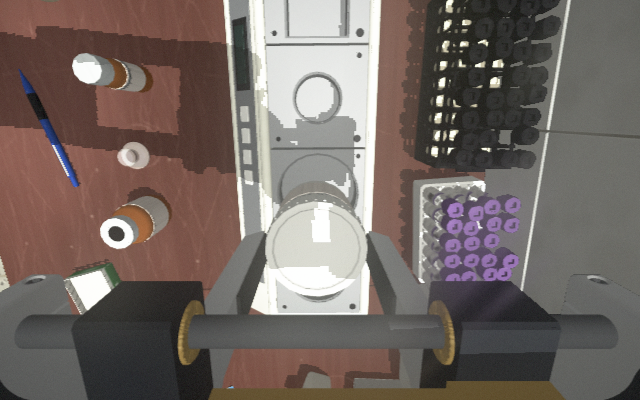

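```bash
python3 - <<'E'
from h import *
t=imaging.get_calibration('top'); w=imaging.get_calibration('wrist')
a=cv2.imread('pics/top0.png'); b=cv2.imread('pics/w2.png')
def pur(im,r):
    x0,y0,x1,y1=r; h=cv2.cvtColor(im[y0:y1,x0:x1],cv2.COLOR_BGR2HSV); m=cv2.inRange(h,(125,60,50),(155,255,255)); ys,xs=np.nonzero(m); return xs+x0,ys+y0
xs,ys=pur(a,(335,50,410,110)); xw,yw=pur(b,(410,180,530,300))
print('top',xs.min(),xs.max(),ys.min(),ys.max(),'wrist',xw.min(),xw.max(),yw.min(),yw.max())
for z in [.06,.08,.1,.12,.14]:
    print(z,'top xmin,ymax',ray2plane(t,375,np.percentile(ys,99),z)[0],ray2plane(t,np.percentile(xs,1),75,z)[1],'wrist',ray2plane(w,np.percentile(xw,1),240,z)[0],ray2plane(w,450,np.percentile(yw,1),z)[1])
E
```

```text
top 349 405 57 90 wrist 442 520 197 287
0.06 top xmin,ymax 0.7676593200453127 -0.041167148816097406 wrist 0.7716089522197653 -0.04608669524426939
0.08 top xmin,ymax 0.7595659194745298 -0.03986399437187945 wrist 0.7629617169325779 -0.04051850954621053
0.1 top xmin,ymax 0.7514725189037469 -0.03856083992766149 wrist 0.7543144816453904 -0.034950323848151665
0.12 top xmin,ymax 0.743379118332964 -0.03725768548344353 wrist 0.7456672463582028 -0.0293821381500928
0.14 top xmin,ymax 0.7352857177621811 -0.03595453103922557 wrist 0.7370200110710153 -0.023813952452033937
```

>>> drive_tool:
  series:
    - [0.03,[0,0.001,0.03],[0,0,0]]
    - [0.03,[0,0.001,0.055],[0,0,0]]
    - [0.03,[0,0.001,0.07],[0,0,0]]
    - [0.03,[0,0.001,0.08],[0,0,0]]
    - [0.03,[0,0.001,0.085],[0,0,0]]

```text
time: 4.32
tool_pos: [0.6408, -0.0385, 0.0942]
ee_rot: [3.141, -0.0, 1.546]
wrist_force: [-6.0, 0.6, 18.5]
width: 0.0603
finger_force: 30.0
```

>>> drive_tool:
  series:
    - [0.03,[0,0,0.001],[0,0,0]]
    - [0.08,[0,0,0.001],[0,0,0]]
    - [0.08,[0,0,0.001],[0,0,0]]
    - [0.08,[0,0,0.001],[0,0,0]]

```text
time: 4.82
tool_pos: [0.641, -0.0391, 0.093]
ee_rot: [3.141, -0.0, 1.546]
wrist_force: [0.3, -0.8, -0.3]
width: 0.0796
finger_force: 0.0
```

>>> drive_tool:
  series:
    - [0.08,[0,0,-0.055],[0,0,0]]
    - [0.08,[0,0,-0.11],[0,0,0]]
    - [0.08,[0.025,-0.05,-0.11],[0,0,0]]
    - [0.08,[0.055,-0.1,-0.11],[0,0,0]]
    - [0.08,[0.085,-0.15,-0.11],[0,0,0]]

```text
time: 5.45
tool_pos: [0.4917, 0.0504, 0.203]
ee_rot: [3.141, -0.0, 1.545]
wrist_force: [-0.7, 0.4, -0.3]
width: 0.08
finger_force: 0.0
```

>>> drive_tool:
  series:
    - [0.07,[0.028,-0.04,0],[0,0,0]]
    - [0.06,[0.028,-0.04,0],[0,0,0]]
    - [0.06,[0.028,-0.04,0],[0,0,0]]

```text
time: 5.82
tool_pos: [0.4543, 0.0785, 0.2032]
ee_rot: [3.14, 0.0, 1.546]
wrist_force: [0.6, -0.2, 1.0]
width: 0.0599
finger_force: 0.0
```

```bash
python3 - <<'E'
from h import *
c=imaging.get_calibration('wrist'); cv2.imwrite('pics/w3.png',imaging.snapshot('wrist')[:,:,::-1])
plan([.4543,.0789,.056],1.546)
for p in [[.4543,.0789,.085],[.4452,-.0673,.076],[.6403,-.0386,.106]]: print(proj(c,p))
E
```

```text
t 5.88 shift [ 0.0007 -0.0004  0.147 ] turn [ 0.0008  0.0003 -0.0009]
(np.float64(315.5495524752046), np.float64(195.00457140557856))
(np.float64(310.98187884811574), np.float64(318.00172164699677))
(np.float64(501.40926272775005), np.float64(307.2404588847352))
```

View pics/w3.png

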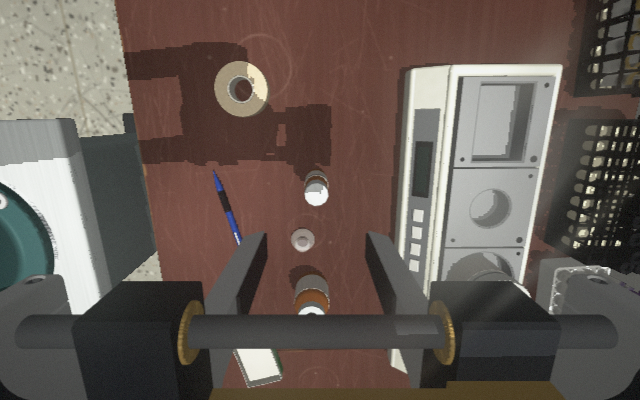

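Narrow cap is at (316,195), exactly as predicted. Grip it.

>>> drive_tool:
  series:
    - [0.06,[0.001,0,0.05],[0,0,0]]
    - [0.06,[0.001,0,0.1],[0,0,0]]
    - [0.06,[0.001,0,0.137],[0,0,0]]
    - [0.06,[0.001,0,0.147],[0,0,0]]
    - [0.0,[0.001,0,0.147],[0,0,0]]

```text
time: 6.5
tool_pos: [0.4544, 0.0793, 0.0559]
ee_rot: [-3.141, 0.0, 1.545]
wrist_force: [0.1, 0.0, 0.2]
width: 0.0533
finger_force: 0.0
```

>>> drive_tool:
  series:
    - [0.0,[0,0,0],[0,0,0]]
    - [0.0,[0,0,0],[0,0,0]]
    - [0.0,[0,0,0],[0,0,0]]
    - [0.0,[0,0,0],[0,0,0]]

```text
time: 7.0
tool_pos: [0.4546, 0.0798, 0.0571]
ee_rot: [3.139, -0.0, 1.546]
wrist_force: [-1.0, -0.5, 3.5]
width: 0.0238
finger_force: 30.0
```

```bash
python3 -c "
from h import *
o=robot.get_obs();print(o['tool_pos'],o['width'],o['finger_force'])
plan([.6425,.0514,o['tool_pos'][2]+.12],1.546)"
```

```text
[0.45455309 0.07984178 0.0570645 ] 0.023766527199586336 30.001323223114014
t 7.0 shift [-0.0237  0.1889 -0.1196] turn [ 0.0024 -0.0002 -0.0001]
```

>>> drive_tool:
  series:
    - [0.0,[0,0,-0.05],[0,0,0]]
    - [0.0,[0,0.01,-0.1],[0,0,0]]
    - [0.0,[-0.005,0.045,-0.12],[0,0,0]]
    - [0.0,[-0.011,0.09,-0.12],[0,0,0]]
    - [0.0,[-0.017,0.135,-0.12],[0,0,0]]

```text
time: 7.62
tool_pos: [0.5896, 0.0593, 0.1764]
ee_rot: [3.141, -0.0, 1.546]
wrist_force: [0.0, 0.3, -0.3]
width: 0.0233
finger_force: 30.0
```

>>> drive_tool:
  series:
    - [0.0,[-0.006,0.04,0],[0,0,0]]
    - [0.0,[-0.0065,0.054,0],[0,0,0]]
    - [0.0,[-0.0065,0.054,0],[0,0,0]]

```text
time: 8.0
tool_pos: [0.6423, 0.0513, 0.1745]
ee_rot: [-3.139, -0.0, 1.545]
wrist_force: [0.4, 0.1, -1.1]
width: 0.0235
finger_force: 30.0
```

```bash
python3 -c "
from h import *
plan([.6425,.0514,.0925],1.546)"
```

```text
t 8.0 shift [0.0001 0.0003 0.082 ] turn [-0.0022 -0.     -0.0005]
```

>>> drive_tool:
  series:
    - [0.0,[0,0,0.03],[0,0,0]]
    - [0.0,[0,0,0.055],[0,0,0]]
    - [0.0,[0,0,0.07],[0,0,0]]
    - [0.0,[0,0,0.077],[0,0,0]]
    - [0.0,[0,0,0.082],[0,0,0]]

```text
time: 8.62
tool_pos: [0.6423, 0.0516, 0.0945]
ee_rot: [3.14, -0.0, 1.546]
wrist_force: [-0.6, -0.8, -0.3]
width: 0.0237
finger_force: 30.0
```

>>> drive_tool:
  series:
    - [0.0,[0,0,0.001],[0,0,0]]
    - [0.045,[0,0,0.001],[0,0,0]]
    - [0.045,[0,0,0.001],[0,0,0]]
    - [0.045,[0,0,0.001],[0,0,0]]

```text
time: 9.12
tool_pos: [0.6424, 0.0515, 0.0934]
ee_rot: [3.141, -0.0, 1.546]
wrist_force: [-0.4, -0.1, 1.1]
width: 0.0449
finger_force: 0.0
```

```bash
python3 -c "
from h import *
plan([.4452,-.0673,.203],1.546)"
```

```text
t 9.12 shift [-0.1237 -0.194  -0.1098] turn [ 0.0008 -0.0001 -0.0001]
```

>>> drive_tool:
  series:
    - [0.045,[0,0,-0.055],[0,0,0]]
    - [0.045,[0,0,-0.11],[0,0,0]]
    - [0.06,[-0.03,-0.05,-0.11],[0,0,0]]
    - [0.07,[-0.06,-0.1,-0.11],[0,0,0]]
    - [0.07,[-0.09,-0.15,-0.11],[0,0,0]]

```text
time: 9.75
tool_pos: [0.4886, -0.0355, 0.2033]
ee_rot: [3.141, 0.0, 1.546]
wrist_force: [0.1, -0.8, 0.2]
width: 0.0693
finger_force: 0.0
```

>>> drive_tool:
  series:
    - [0.07,[-0.034,-0.044,0],[0,0,0]]
    - [0.07,[-0.034,-0.044,0],[0,0,0]]
    - [0.07,[-0.034,-0.044,0],[0,0,0]]

```text
time: 10.12
tool_pos: [0.4456, -0.0675, 0.2034]
ee_rot: [3.14, -0.0, 1.545]
wrist_force: [0.4, 0.1, 0.8]
width: 0.0698
finger_force: 0.0
```

```bash
python3 - <<'E'
from h import *
c=imaging.get_calibration('wrist'); cv2.imwrite('pics/w4.png',imaging.snapshot('wrist')[:,:,::-1])
plan([.4452,-.0673,.053],1.546)
for p in [[.4452,-.0673,.076],[.6425,.0514,.121],[.6403,-.0386,.106]]: print(proj(c,p))
E
```

```text
t 10.18 shift [-1.000e-04 -8.000e-04  1.502e-01] turn [ 0.0011 -0.0003  0.0003]
(np.float64(315.1713523925947), np.float64(193.06686891265807))
(np.float64(565.7856585985686), np.float64(51.067479759425225))
(np.float64(532.0936154911882), np.float64(164.06201029449045))
```

View pics/w4.png

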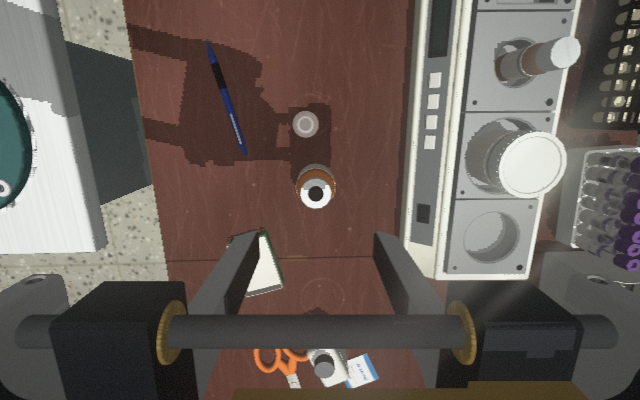

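Narrow bottle (565,51) and jar (532,163) stand where predicted, and the medium cap is at (315,193) as expected. Grip it.

>>> drive_tool:
  series:
    - [0.07,[0,-0.001,0.05],[0,0,0]]
    - [0.07,[0,-0.001,0.1],[0,0,0]]
    - [0.07,[0,-0.001,0.14],[0,0,0]]
    - [0.07,[0,-0.001,0.15],[0,0,0]]
    - [0.02,[0,-0.001,0.15],[0,0,0]]

```text
time: 10.8
tool_pos: [0.4448, -0.0671, 0.053]
ee_rot: [-3.141, -0.0, 1.547]
wrist_force: [-0.2, -0.8, 0.5]
width: 0.0633
finger_force: 0.0
```

>>> drive_tool:
  series:
    - [0.02,[0,0,0],[0,0,0]]
    - [0.02,[0,0,0],[0,0,0]]
    - [0.02,[0,0,0],[0,0,0]]
    - [0.02,[0,0,0],[0,0,0]]

```text
time: 11.3
tool_pos: [0.4447, -0.0678, 0.0538]
ee_rot: [3.14, 0.0, 1.546]
wrist_force: [0.1, 0.2, 2.9]
width: 0.0312
finger_force: 30.0
```

```bash
python3 -c "
from h import *
o=robot.get_obs();print(o['tool_pos'],o['width'],o['finger_force'])
plan([.6381,-.1286,o['tool_pos'][2]+.12],1.546)"
```

```text
[ 0.44473412 -0.06775229  0.05382761] 0.03123104297888573 29.998510479927063
t 11.3 shift [-0.056   0.1951 -0.1196] turn [ 0.002   0.0004 -0.0002]
```

```bash
python3 - <<'E'
from h import *
a=cv2.resize(imaging.snapshot('side')[120:280,190:390],None,fx=2,fy=2,interpolation=cv2.INTER_CUBIC)
b=cv2.resize(imaging.snapshot('wrist')[100:300,200:440],None,fx=1.6,fy=1.6)
a=cv2.copyMakeBorder(a,0,0,0,0,cv2.BORDER_CONSTANT); cv2.imwrite('pics/c5.png',cv2.hconcat([a,b])[:,:,::-1])
E
```

```text
(no output)
```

View pics/c5.png

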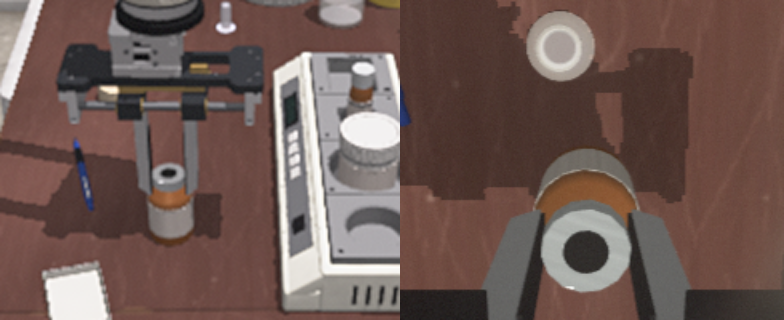

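```bash
python3 - <<'E'
from h import *
s=imaging.get_calibration('side'); w=imaging.get_calibration('wrist')
for n,p in dict(tipR=[.4447+.02,-.0678,.0288],tcp=[.4447,-.0678,.0538],capc=[.4452,-.0673,.076],bot=[.4452,-.0673,0],bodytop=[.4452,-.0673,.052]).items():
    a=proj(s,p); b=proj(w,p); print(n,'side crop',(a[0]-190)*2,(a[1]-120)*2,'wrist crop',(b[0]-200)*1.6+400,(b[1]-100)*1.6)
o=robot.get_obs(); print(o['joint_positions'],o['wrist_force'],o['wrist_torque'])
im=imaging.snapshot('side')[150:250,240:320]
cv2.imwrite('pics/c6.png',cv2.resize(im,None,fx=6,fy=6,interpolation=cv2.INTER_CUBIC)[:,:,::-1])
E
```

```text
tipR side crop 190.45062832653957 210.63954244459535 wrist crop 630.7173529614842 203.72719003846692
tcp side crop 169.04046378842008 190.8996065317064 wrist crop 585.1501678677848 227.06058877334087
capc side crop 168.6535191586794 172.35411866125156 wrist crop 586.6768667659051 250.49185080718792
bot side crop 171.72382268191018 232.61001846542382 wrist crop 585.9233262201426 183.74711648638822
bodytop side crop 169.65602846078798 192.02875330357517 wrist crop 586.3785510442008 224.06858307350709
[-2.77473976e-01 -5.87866281e-02  1.81856930e+00  1.70831093e-04
  1.37986371e+00 -2.52400620e-01] [0.69305719 0.7983196  5.25893494] [-0.06303328  0.10141255  0.00404191]
```

View pics/c6.png

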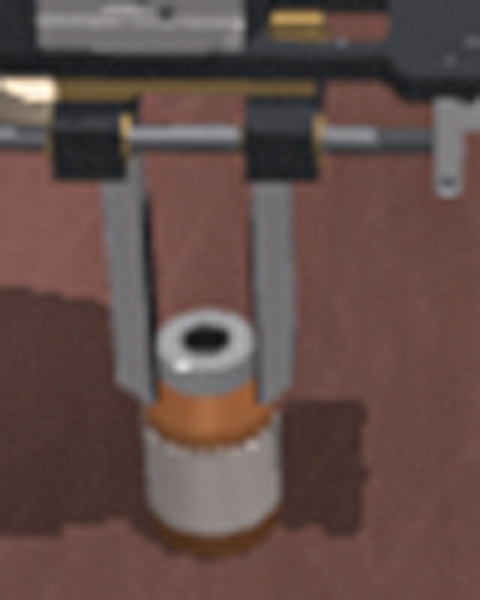

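The close-up shows the fingertips ending near 50 mm height, about 20 mm higher than assumed. The bottle is held by its 32 mm cap, upright and centred. This hold is firm, so I'll carry it and grip the oblong bottle lower.

>>> drive_tool:
  series:
    - [0.02,[0,0,-0.03],[0,0,0]]
    - [0.02,[0,0,-0.08],[0,0,0]]
    - [0.02,[-0.004,0.025,-0.12],[0,0,0]]
    - [0.02,[-0.018,0.065,-0.12],[0,0,0]]
    - [0.02,[-0.031,0.11,-0.12],[0,0,0]]

```text
time: 12.08
tool_pos: [0.5542, -0.1017, 0.1733]
ee_rot: [3.141, 0.0, 1.546]
wrist_force: [-0.0, -0.3, -0.2]
width: 0.0315
finger_force: 30.0
```

>>> drive_tool:
  series:
    - [0.02,[-0.014,0.045,0],[0,0,0]]
    - [0.02,[-0.022,0.075,0],[0,0,0]]
    - [0.02,[-0.025,0.085,0],[0,0,0]]
    - [0.02,[-0.025,0.085,0],[0,0,0]]

```text
time: 12.58
tool_pos: [0.6371, -0.1283, 0.1717]
ee_rot: [-3.139, -0.001, 1.546]
wrist_force: [0.1, -0.8, -0.7]
width: 0.0315
finger_force: 30.0
```

```bash
python3 -c "
from h import *
plan([.6381,-.1286,.0895],1.546); o=robot.get_obs(); print(o['width'])"
```

```text
t 12.57 shift [-0.0003  0.0012  0.0822] turn [-0.0024 -0.0007 -0.0003]
0.03154260059396063
```

>>> drive_tool:
  series:
    - [0.02,[0,0.001,0.03],[0,0,0]]
    - [0.02,[0,0.001,0.055],[0,0,0]]
    - [0.02,[0,0.001,0.07],[0,0,0]]
    - [0.02,[0,0.001,0.078],[0,0,0]]
    - [0.02,[0,0.001,0.083],[0,0,0]]

```text
time: 13.2
tool_pos: [0.6387, -0.1284, 0.0904]
ee_rot: [3.141, 0.0, 1.546]
wrist_force: [-0.6, -0.2, -1.2]
width: 0.0314
finger_force: 30.0
```

>>> drive_tool:
  series:
    - [0.02,[0,0,0.001],[0,0,0]]
    - [0.055,[0,0,0.001],[0,0,0]]
    - [0.055,[0,0,0.001],[0,0,0]]
    - [0.055,[0,0,0.001],[0,0,0]]

```text
time: 13.7
tool_pos: [0.6388, -0.1285, 0.0892]
ee_rot: [3.141, 0.0, 1.546]
wrist_force: [-0.5, 0.3, -0.0]
width: 0.0546
finger_force: 0.0
```

```bash
python3 -c "
from h import *
plan([.4540,-.2909,.203],1.571+.375)
plan([.4540,-.2909,.203],1.546)"
```

```text
t 13.7 shift [-0.167  -0.1806 -0.1139] turn [ 7.000e-04  2.000e-04 -4.003e-01]
t 13.7 shift [-0.167  -0.1806 -0.1139] turn [ 0.0007  0.     -0.0003]
```

>>> drive_tool:
  series:
    - [0.055,[0,0,-0.055],[0,0,0]]
    - [0.055,[0,0,-0.11],[0,0,0]]
    - [0.06,[-0.035,-0.04,-0.114],[0,0,-0.13]]
    - [0.07,[-0.075,-0.085,-0.114],[0,0,-0.26]]
    - [0.07,[-0.115,-0.13,-0.114],[0,0,-0.39]]

```text
time: 14.32
tool_pos: [0.5046, -0.2411, 0.2033]
ee_rot: [3.141, 0.001, 1.941]
wrist_force: [0.4, -0.8, 0.1]
width: 0.0698
finger_force: 0.0
```

```bash
python3 -c "
from h import *
plan([.4540,-.2909,.203],1.94)"
```

```text
t 14.32 shift [-0.0281 -0.0652  0.0003] turn [0.0006 0.0011 0.0009]
```

>>> drive_tool:
  series:
    - [0.07,[-0.018,-0.04,0],[0,0,0]]
    - [0.07,[-0.028,-0.065,0],[0,0,0]]
    - [0.07,[-0.028,-0.065,0],[0,0,0]]
    - [0.07,[-0.028,-0.065,0],[0,0,0]]

```text
time: 14.82
tool_pos: [0.4556, -0.2891, 0.203]
ee_rot: [3.141, -0.0, 1.936]
wrist_force: [0.3, -0.8, 0.2]
width: 0.0701
finger_force: 0.0
```

```bash
python3 - <<'E'
from h import *
c=imaging.get_calibration('wrist'); im=imaging.snapshot('wrist'); cv2.imwrite('pics/w5.png',cv2.resize(im[100:250,220:420],None,fx=4,fy=4)[:,:,::-1])
plan([.4540,-.2909,.038],1.94)
for p in [[.4540,-.2909,.065],[.4498,-.2798,.08],[.4540,-.2909,.06]]: u=proj(c,p); print((u[0]-220)*4,(u[1]-100)*4)
E
```

```text
t 14.88 shift [-0.0013 -0.0025  0.1649] turn [ 0.0006 -0.0002 -0.0032]
375.80037023220984 367.36536581446273
375.53915908249564 334.9761357858142
375.8871523374619 362.9642313985918
```

View pics/w5.png

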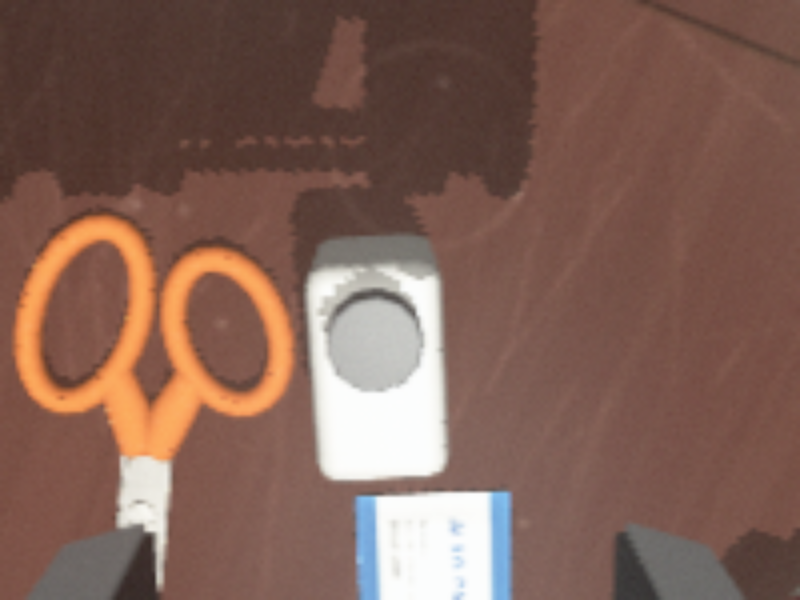

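The oblong top is centred at (379,372) in the crop, with the cap at (375,341), about 1 mm off prediction and 0.06 rad more yaw. The scissors handle lies just to its left at desk level, so I'll keep the tips around 35 mm high.

>>> drive_tool:
  series:
    - [0.062,[-0.003,-0.002,0.05],[0,0,-0.05]]
    - [0.06,[-0.003,-0.002,0.1],[0,0,-0.05]]
    - [0.06,[-0.003,-0.002,0.135],[0,0,-0.05]]
    - [0.06,[-0.003,-0.002,0.155],[0,0,-0.05]]
    - [0.06,[-0.003,-0.002,0.161],[0,0,-0.05]]

```text
time: 15.5
tool_pos: [0.4541, -0.2913, 0.04]
ee_rot: [-3.14, -0.003, 1.988]
wrist_force: [0.1, 0.2, -0.3]
width: 0.0597
finger_force: 0.0
```

>>> drive_tool:
  series:
    - [0.02,[0,0,0],[0,0,0]]
    - [0.02,[0,0,0],[0,0,0]]
    - [0.02,[0,0,0],[0,0,0]]
    - [0.02,[0,0,0],[0,0,0]]

```text
time: 16.0
tool_pos: [0.4551, -0.2936, 0.0432]
ee_rot: [3.14, 0.002, 1.986]
wrist_force: [-1.1, 0.3, 3.2]
width: 0.0359
finger_force: 30.0
```

```bash
python3 -c "
from h import *
o=robot.get_obs();print(o['tool_pos'],o['width'],o['finger_force'])
plan([.6447,.1414,o['tool_pos'][2]+.14],1.546)"
```

```text
[ 0.45511223 -0.29355059  0.04323277] 0.035901988681331244 29.991522431373596
t 16.0 shift [ 0.3213  0.3491 -0.1401] turn [0.0021 0.0018 0.4397]
```

>>> drive_tool:
  series:
    - [0.02,[0,0,-0.04],[0,0,0]]
    - [0.02,[0,0,-0.095],[0,0,0]]
    - [0.02,[0.015,0.016,-0.15],[0,0,0.04]]
    - [0.02,[0.05,0.054,-0.16],[0,0,0.13]]
    - [0.02,[0.085,0.092,-0.16],[0,0,0.22]]

```text
time: 16.62
tool_pos: [0.5052, -0.1777, 0.204]
ee_rot: [3.138, 0.002, 1.761]
wrist_force: [1.3, 0.7, -1.3]
width: 0.0355
finger_force: 30.0
```

```bash
python3 -c "
from h import *
plan([.6447,.1414,.203],1.546)"
```

```text
t 16.62 shift [0.287  0.1974 0.001 ] turn [0.0035 0.002  0.2151]
```

>>> drive_tool:
  series:
    - [0.02,[0.04,0.028,0],[0,0,0.06]]
    - [0.02,[0.08,0.055,0],[0,0,0.11]]
    - [0.02,[0.12,0.083,0],[0,0,0.16]]
    - [0.02,[0.16,0.11,0],[0,0,0.215]]
    - [0.02,[0.2,0.138,0],[0,0,0.215]]

```text
time: 17.25
tool_pos: [0.601, 0.0461, 0.2016]
ee_rot: [-3.141, 0.0, 1.55]
wrist_force: [1.0, -0.4, -0.8]
width: 0.0354
finger_force: 30.0
```

```bash
python3 -c "
from h import *
plan([.6447,.1414,.203],1.546)"
```

```text
t 17.25 shift [ 0.0962  0.0418 -0.0015] turn [-0.0006  0.0003  0.0043]
```

>>> drive_tool:
  series:
    - [0.02,[0.04,0.018,0],[0,0,0]]
    - [0.02,[0.075,0.034,0],[0,0,0]]
    - [0.02,[0.092,0.041,0],[0,0,0]]
    - [0.02,[0.0945,0.041,0],[0,0,0]]
    - [0.02,[0.0945,0.041,0],[0,0,0]]

```text
time: 17.88
tool_pos: [0.6434, 0.1373, 0.2019]
ee_rot: [-3.141, 0.001, 1.55]
wrist_force: [-0.6, -1.3, -1.2]
width: 0.0357
finger_force: 30.0
```

```bash
python3 -c "
from h import *
plan([.6447,.1414,.0765],1.546)
c=imaging.get_calibration('wrist'); cv2.imwrite('pics/w6.png',imaging.snapshot('wrist')[:,:,::-1])"
```

```text
t 17.88 shift [0.0042 0.0013 0.1254] turn [-0.0004  0.0007  0.0037]
```

View pics/w6.png

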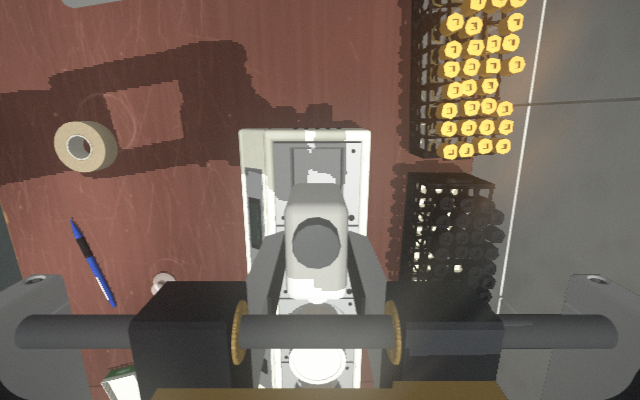

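>>> drive_tool:
  series:
    - [0.02,[0.004,0.001,0.035],[0,0,0]]
    - [0.02,[0.004,0.001,0.07],[0,0,0]]
    - [0.02,[0.004,0.001,0.09],[0,0,0]]
    - [0.02,[0.004,0.001,0.105],[0,0,0]]
    - [0.02,[0.004,0.001,0.115],[0,0,0]]

```text
time: 18.55
tool_pos: [0.6451, 0.1421, 0.0869]
ee_rot: [3.141, -0.0, 1.55]
wrist_force: [-0.7, -0.2, -1.0]
width: 0.0357
finger_force: 30.0
```

>>> drive_tool:
  series:
    - [0.02,[0,0,0.004],[0,0,0]]
    - [0.02,[0,0,0.008],[0,0,0]]
    - [0.02,[0,0,0.01],[0,0,0]]

```text
time: 18.92
tool_pos: [0.6455, 0.1427, 0.0792]
ee_rot: [3.139, -0.001, 1.551]
wrist_force: [-2.0, -0.1, 9.4]
width: 0.0358
finger_force: 30.0
```

Floor contact (9 N). Release, lift and check.

>>> drive_tool:
  series:
    - [0.058,[0,0,0],[0,0,0]]
    - [0.058,[0,0,0],[0,0,0]]
    - [0.058,[0,0,0],[0,0,0]]

```text
time: 19.3
tool_pos: [0.6448, 0.1425, 0.0768]
ee_rot: [3.142, -0.0, 1.551]
wrist_force: [-0.0, -0.0, 0.6]
width: 0.0576
finger_force: 0.0
```

>>> drive_tool:
  series:
    - [0.058,[0,0,-0.05],[0,0,0]]
    - [0.058,[0,0,-0.1],[0,0,0]]
    - [0.058,[0,-0.04,-0.13],[0,0,0]]
    - [0.058,[0,-0.1,-0.13],[0,0,0]]
    - [0.058,[0,-0.16,-0.13],[0,0,0]]

```text
time: 19.92
tool_pos: [0.4835, 0.1456, 0.2074]
ee_rot: [3.14, -0.0, 1.55]
wrist_force: [0.1, -0.1, 1.0]
width: 0.0579
finger_force: 0.0
```

>>> drive_tool:
  series:
    - [0.058,[0.06,-0.06,0],[0,0,0]]
    - [0.058,[0.12,-0.1,0],[0,0,0]]
    - [0.058,[0.12,-0.1,0],[0,0,0]]
    - [0.058,[0.12,-0.1,0],[0,0,0]]

```text
time: 20.42
tool_pos: [0.386, 0.269, 0.2071]
ee_rot: [3.141, -0.0, 1.555]
wrist_force: [1.0, -1.2, 0.3]
width: 0.0579
finger_force: 0.0
```

```bash
python3 - <<'E'
from h import *
a=imaging.snapshot('top')[110:210,220:430]; b=imaging.snapshot('side')[130:290,310:430]
a=cv2.resize(a,(504,240),interpolation=cv2.INTER_CUBIC); b=cv2.resize(b,(270,360),interpolation=cv2.INTER_CUBIC)
a=cv2.copyMakeBorder(a,0,120,0,0,cv2.BORDER_CONSTANT); cv2.imwrite('pics/c7.png',cv2.hconcat([a,b])[:,:,::-1])
c=imaging.get_calibration('top')
for p in [[.6425,.0514,.121],[.6381,-.1286,.112],[.6403,-.0386,.106],[.6447,.1414,.101]]: u=proj(c,p); print((u[0]-220)*2.4,(u[1]-110)*2.4)
E
```

```text
202.87342595087392 64.08552044900911
419.7761609286331 75.75029436040178
310.85082988102477 73.26579229433466
97.58250000710787 66.21941698401338
```

View pics/c7.png

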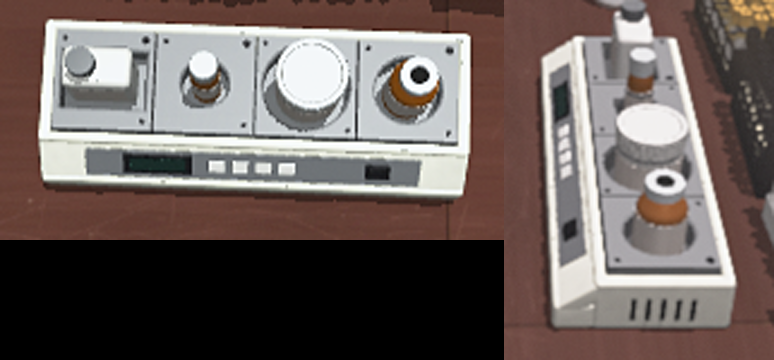

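All four stand upright in their own bores, with tops at (203,63), (418,74), (312,74) and (97,68) as predicted. The arm is clear.

```bash
python3 -c "
from bench import robot
print(robot.close_job())"
```

```text
the job is handed in; nothing more can be done
None
```

All four vessels stand upright in their matching bores and are released; the arm is clear and the job was handed in at about 20 s of the 83 s allowed (the hand-in returned no verdict).

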